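# Seal the cake tub, then hold the insulated carrier open for it

### The job

The white tub with the pink cake has to travel in the dark insulated carrier: put the blue lid on the tub and press it down until it has gone fully home past the seal and sits level all round, then let go of it. After that, raise the carrier's hinged lid by its steel handle and hold it open at about 60 degrees from closed, so that a colleague can lower the tub in; the lid falls shut if let go, so finish while still holding it there, still. Leave the tub standing upright where it is and everything else on the bench undisturbed.

Things in the scene. Friction and masses are not known exactly. Their poses are not given: they have to be found in the camera images.
- tub: Loose round white plastic tub with a pink flower cake in it, open at the top, 112 mm across, 55 mm high, wall 4 mm, about 0.45 kg. Origin at the centre of its underside, z up. Inside the mouth, 5 mm below the rim, runs a pale springy seal ring with 95 mm free opening (the mouth itself is 104 mm).
- tub_rim (a point): Centre of the tub's mouth, level with the top of the rim (55 mm above the tub's origin).
- tub_lid: Loose round blue plastic lid, 60 g, lying beside the tub, knob up. Origin at the centre of its underside, z up. From there upward: a round plug 16 mm high (90 mm across at its foot, widening to 99 mm over the first 7 mm), a flange 118 mm across from 16 to 20 mm, the knob, 26 to 29 mm across, from 20 to 46 mm. Home: flange on the rim, origin 39 mm above the tub's origin.
- tub_lid_knob (a point): Centre of the top of the blue lid's knob, 46 mm above the lid's origin. Set down loosely, the plug rests on the seal and the lid stands about 7 mm proud; pushing it past the seal takes about 10 N straight down, and it stays. Lid home: this point 85 mm above the tub's origin.
- carrier: Dark grey insulated carrier box that stands firm on the bench (does not shift), 180 mm deep (x) by 300 mm wide (y); body 105 mm high, 129 mm to the top of its shut lid. Origin at the centre of its underside; its front, with the handle, faces its own -x; z up. A packed tub already stands in it at its own +y half.
- carrier_lid (a joint): Opening angle of the carrier's hinged lid in rad: 0 shut, growing as the front edge rises, stop at 1.75; 60 degrees is 1.047. The lid, with its handle 0.2 to 0.45 kg, is not sprung or braked and falls shut from 60 degrees.
- lid_hinge (a point): Middle of the lid's hinge axis: fixed to the carrier at its own (+96, 0, +105) mm; the axis runs along the carrier's y.
- lid_handle (a point): Middle of the grip bar of the lid's steel bow handle, moves with the lid: round bar 10 mm thick, straight for 130 mm along the carrier's y, 41 mm clear in front of the lid's edge. Lid shut: 142 mm in front of the carrier's origin, 117 mm above the bench; 238 mm from the hinge axis and 12 mm above it. Can be pinched from above, one finger in the gap; the bar can turn between the fingers.
- press_foot (a point): Foot, on the bench, of the fixed grey-green hand lever press that stands behind the tub and the blue lid: base plate 190 by 150 mm round this point, column and arms up to 280 mm. Its lever with red ball leans towards the robot to 105 mm in front of this point, 50 mm to the robot's right of it, ball 325 to 356 mm above the bench. Swing the arm round in front of it.
- sugar_jar: Bystander: glass jar with green cap, 89 mm across, 137 mm high, loose. Origin at the centre of its underside.
- bean_canister: Bystander: ribbed grey canister with wooden lid, 102 mm across, 130 mm high, loose. Origin at the centre of its underside.
- masking_tape: Bystander: roll of tape lying flat, 98 mm across, 25 mm high, loose. Origin at the centre of its underside.
- dye_dish: Bystander: small dish of red colour, 72 mm across, 25 mm high, loose. Origin at the centre of its underside.
- flower_stamp: Bystander: small wooden stamp standing upright, 27 mm across, 77 mm high, loose. Origin at the centre of its underside.

How it is judged:
By the outcome, as a careful person would: the job done as asked, in the order asked, and still so for the second after the job is handed in, while the arm keeps its last pose, push and grip.
It also fails if it takes over 64 s, if anything falls off the work surface, if the arm or the gripper's body presses on something with over 40 N, if the wrist force passes 120 N, or if a joint passes its speed limit or range.

### The arm

A 7-joint arm with a two-finger parallel gripper is mounted at the origin on a cart in front of the work surface, level with it; the furniture and walls round the work are solid. World frame = base frame: x ahead of the robot, y to its left, z up, the work surface at z = 0. Lengths are in m, angles in degrees, forces in N, time in s.
With the tool pointing down it reaches from about 0.425 to 0.875 m from the base axis. Payload 4.7 kg.
Tool frame: the origin (TCP) lies between the finger pads; the fingertips stand env.tip_reach ahead of it and the grasp point (between the pads) lies 2 mm behind it (env.tip_reach is the distance from the TCP to the fingertips, in m); z points along the fingers, y is the line along which they close (so a half turn about z gives the same grasp; the last joint's range is limited). The gripper opens to 87 mm and grips with 3 to 60 N. Pads are 19 mm wide; open, the fingers measure 117 mm over their backs; the gripper's body (75 mm by 190 mm) begins 51 mm behind the grasp point.
Start: joints at [-65.025, 18.392, -4.016, 83.108, 1.295, 78.541, -3.26], TCP at [0.266, 0.593, 0.24] pointing down, gripper open.
Joint ranges: [-163.93, 163.93], [-17.29, 119.83], [-79.2, 71.16], [3.27, 140.29], [-89.18, 269.18], [5.43, 117.66], [-154.24, 154.24]. Speed limits (degrees/s): [147.25, 147.25, 180, 180, 180, 180, 180].

### API

Orientations are given as [roll, pitch, yaw] about the fixed x, y, z axes, in that order (R = Rz(yaw) Ry(pitch) Rx(roll)).
In Python, from cell import env, read_camera gives the robot as it stands. The module is installed in compiled form; this text tells all that it offers.
- The arm moves only by the shell command python3 -m handwheel 'ROWS' [FORCE]. ROWS is rows parted by semicolons, their numbers by spaces, 1 to 8 of them, each of 5 numbers: dx, dy, dz in m, then a turn about the tool's z in degrees, then the finger opening in m; each row is the pose to reach, as a shift and turn from the pose commanded when the command began, along the tool's axes at that moment; what a row does not reach only later rows make up. A row lasts 1/12 s, in which the tool goes at most 0.0417 m and 7.16 degrees, less where a joint would pass 70% of its speed; a pose out of reach is approached as far as the arm can. The fingers move at their own pace and stop on an object; FORCE is the grip in N (left out, the last holds). Time passes only in rows, so rows that do not move let the fingers close. It prints the time, the measured TCP pose, the force, the opening and the grip force at its end.
- env.get_obs(): the state, without advancing time (a new reading comes with each control period).
- read_camera(name): name is "scene" or "side" or "wrist"; returns a dict with "color" (400x640x3 uint8, blue, green, red), "fx", "fy", "cx", "cy" (pixels), "world_from_camera" (4x4, takes a point from camera to world coordinates). Camera axes: x right, y down, z forward; pixel columns grow to the right and rows downward; lengths in m; the calibration is good to about 2 mm. A picture is of the moment at which its call begins. There is no depth.
- env.sign_off(): hands the job in; it is judged then, once.
The state is a dict: "time_s": time; "qpos": joint angles; "joint_velocities": joint speeds; "effort": joint torques, N m; "tool_pos": TCP position; "tool_rot": TCP orientation; "force": force on the tool from outside, world axes, zero at the start; "wrist_torque": the same for the moment, N m; "grip_width": finger opening in m; "grasp_force": force on a finger pad.
Only numpy, scipy, OpenCV 4.12 (cv2) and the standard library are available. Lean on these libraries where they do the work, as an engineer would, in place of code of your own. Each camera call takes 0.05 s, during which the arm holds its last target. There are 200 camera calls.

## Working session

There is one attempt and no reset: what is moved stays moved. The work goes in short steps, Python scripts to look and compute and a shell command to move; the robot and the scene stay as the last step left them, time stands still between calls to the robot, and variables do not carry over. Pictures are saved under pics/ and viewed, at most 10 in all, crops included, and the job is handed in when it is done.

```bash
mkdir -p pics; cat > h.py <<'E'
from cell import env, read_camera
import numpy as np, cv2
def cam(n,f):
    c=read_camera(n); cv2.imwrite('pics/'+f+'.png',c['color']); np.savez('pics/'+f+'.npz',**c); return c
def ray(f,u,v,z):
    c=np.load('pics/'+f+'.npz'); T=c['world_from_camera']
    d=T[:3,:3]@np.array([(u-c['cx'])/c['fx'],(v-c['cy'])/c['fy'],1]); o=T[:3,3]
    return o+d*(z-o[2])/d[2]
def proj(f,p):
    c=np.load('pics/'+f+'.npz'); T=np.linalg.inv(c['world_from_camera']); q=T[:3,:3]@np.array(p)+T[:3,3]
    return np.array([c['fx']*q[0]/q[2]+c['cx'],c['fy']*q[1]/q[2]+c['cy']])
E
python3 - <<'E'
from h import *
for n in ('scene','side','wrist'):
    c=cam(n,n+'0'); print(n,c['world_from_camera'].round(3).tolist(),c['fx'],c['cx'],c['cy'])
o=env.get_obs(); print(o, env.tip_reach)
E
```

```text
scene [[0.624, -0.48, 0.617, -0.209], [-0.782, -0.37, 0.502, -0.767], [-0.013, -0.795, -0.606, 0.899], [0.0, 0.0, 0.0, 1.0]] 418.92104788595157 319.4335018675353 203.8619699198128
side [[0.979, 0.168, -0.112, 0.728], [0.202, -0.838, 0.507, -0.704], [-0.009, -0.519, -0.855, 1.131], [0.0, 0.0, 0.0, 1.0]] 375.88440369889395 323.48530127546803 202.91760003586631
wrist [[0.411, 0.885, 0.22, 0.206], [0.912, -0.398, -0.101, 0.619], [-0.002, 0.242, -0.97, 0.384], [0.0, 0.0, 0.0, 1.0]] 295.3576190235617 322.94255392137615 203.29189223545683
{'time_s': 0.15, 'qpos': array([-65.02649645,  18.42939388,  -4.01630741,  83.15852469,
         1.29515064,  78.54290831,  -3.26181823]), 'joint_velocities': array([ 0.05914834, -0.07714364,  0.07081274, -0.2523776 , -0.02563216,
        0.00613079,  0.0661734 ]), 'effort': array([ 2.56678391e-06, -4.91791642e+01, -4.04590080e-01, -3.12876284e+01,
       -6.40383828e-02,  4.04475164e-02,  1.01727239e-04]), 'tool_pos': array([0.26596477, 0.5926536 , 0.23871466]), 'tool_rot': array([-1.79914405e+02,  5.06822183e-03,  1.55834835e+02]), 'force': array([ 0.43113542,  1.01826425, -0.39533981]), 'wrist_torque': array([-0.01779013, -0.01599923,  0.00615562]), 'grasp_force': 0.0, 'grip_width': 0.08703100441833052} 0.017
```

View pics/scene0.png

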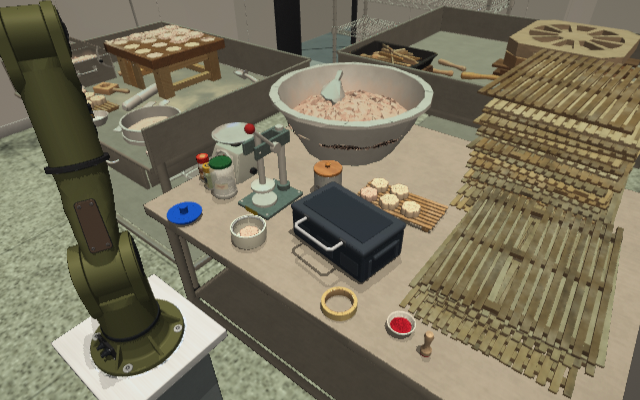

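View pics/side0.png

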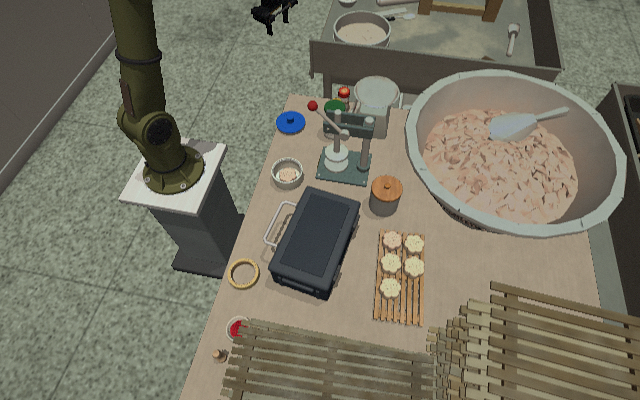

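Scene: blue lid at about (184,212), tub (248,232), carrier handle around (318,236), with the press behind the tub. Side: lid (290,122), tub (287,173), handle (280,226). Next I'll enlarge these areas.

```bash
python3 - <<'E'
from h import *
a=cv2.imread('pics/scene0.png');b=cv2.imread('pics/side0.png');w=cv2.imread('pics/wrist0.png')
R=lambda i,x,y,ww,hh,s:cv2.resize(i[y:y+hh,x:x+ww],None,fx=s,fy=s,interpolation=cv2.INTER_CUBIC)
# scene lid+tub (160,195)-(280,255) x4 ; side lid+tub (265,105)-(315,195); handles
t=np.zeros((600,800,3),np.uint8)
t[0:240,0:480]=R(a,155,195,120,60,4)
t[0:360,500:740]=R(b,260,105,60,90,4)
t[250:600,0:480]=R(a,285,180,137,100,3.5)[:350,:480]
cv2.imwrite('pics/m1.png',t)
t2=np.zeros((600,800,3),np.uint8)
t2[0:500,0:400]=R(b,262,185,100,125,4)
t2[0:400//2+50,400:800]=cv2.resize(w,(400,250))
cv2.imwrite('pics/m2.png',t2)
E
```

```text
(no output)
```

View pics/m1.png

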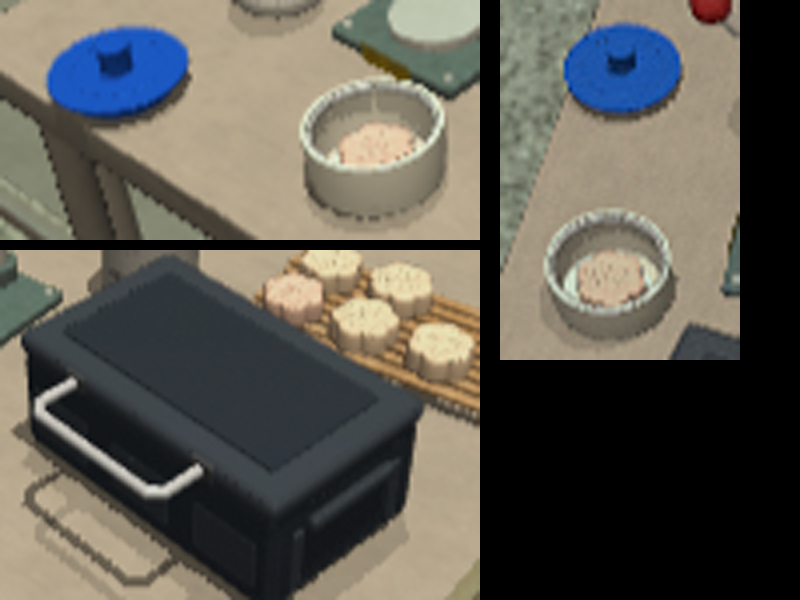

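View pics/m2.png

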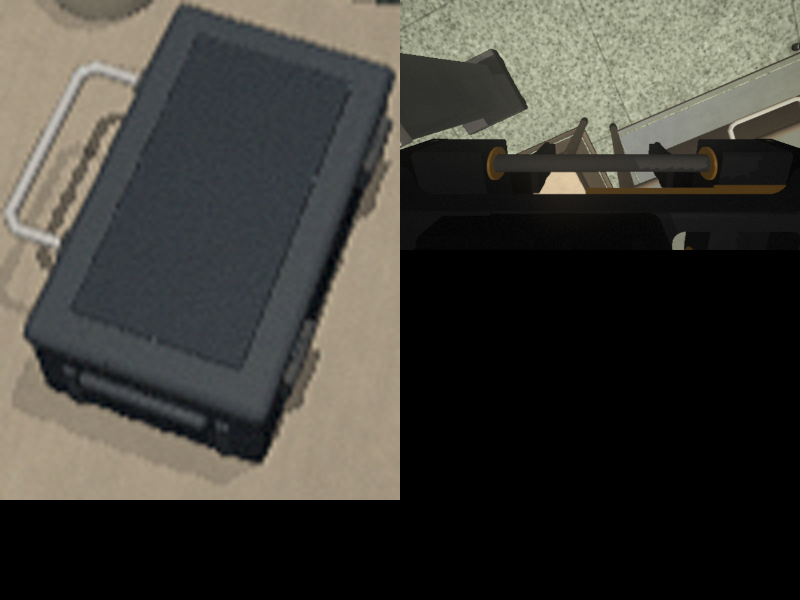

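Montages: the lid flange is an unoccluded ellipse in both views. The tub rim's outer edge and the handle bar ends are readable (bar scene about (296,225)–(328,249), side about (284,202)–(265,240)).

```bash
python3 - <<'E'
from h import *
from scipy.optimize import least_squares as LS
def circ(P,r=None):
    P=np.array(P)[:,:2]
    f=lambda x:np.hypot(*(P-x[:2]).T)-(r or x[2])
    s=LS(f,[*P.mean(0),.059] if not r else P.mean(0),loss='soft_l1',f_scale=.001); return s.x.round(4),np.abs(s.fun).mean().round(4)
for f in('scene0','side0'):
    im=cv2.imread(f'pics/{f}.png').astype(int)
    m=((im[...,0]>im[...,2]+50)&(im[...,0]>im[...,1]+30)).astype(np.uint8)
    cs,_=cv2.findContours(m,0,1); c=max(cs,key=cv2.contourArea)[:,0]
    print(f,'lid',circ([ray(f,u,v,.018) for u,v in c]))
S=lambda x,y:(155+x/4,195+y/4)
D=lambda x,y:(260+(x-500)/4,105+y/4)
tub={'scene0':[S(*p) for p in((301,130),(316,100),(350,82),(385,77),(420,84),(446,115),(440,140),(330,165),(375,172))],
'side0':[D(*p) for p in((545,265),(556,235),(580,216),(608,209),(640,217),(662,237),(671,265),(610,310))]}
for f,l in tub.items(): print(f,'tub',circ([ray(f,u,v,.055) for u,v in l],.056))
H={'scene0':[(285+x/3.5,180+(y-250)/3.5) for x,y in((40,408),(150,492))],'side0':[(262+x/4,185+y/4) for x,y in((88,68),(12,218))]}
C={'scene0':[(285+x/3.5,180+(y-250)/3.5) for x,y in((170,258),(22,340),(278,503),(422,405))],'side0':[(262+x/4,185+y/4) for x,y in((393,72),(183,5),(30,330),(265,415))]}
for f in H:
    a,b=[ray(f,*p,.117)[:2] for p in H[f]]; d=a-b; print(f,'bar',a.round(4),b.round(4),(a+b)/2,np.linalg.norm(d),np.degrees(np.arctan2(d[1],d[0])))
    k=[ray(f,*p,.129)[:2] for p in C[f]]; print(' lidtop',np.round(k,3).tolist(),np.mean(k,0).round(4))
print(ray('scene0',248,129,.34),ray('side0',312,105,.34))
c=H
E
```

```text
scene0 lid (array([0.3699, 0.2991, 0.0582]), np.float64(0.0013))
side0 lid (array([0.3739, 0.3042, 0.0571]), np.float64(0.001))
scene0 tub (array([0.4273, 0.0381]), np.float64(0.0009))
side0 tub (array([0.4319, 0.0437]), np.float64(0.0011))
scene0 bar [ 0.4671 -0.1298] [ 0.4434 -0.2628] [ 0.45525382 -0.19629964] 0.13510525473559826 79.92207630677485
 lidtop [[0.693, -0.093], [0.516, -0.068], [0.483, -0.354], [0.649, -0.382]] [ 0.5853 -0.2243]
side0 bar [ 0.4714 -0.123 ] [ 0.4492 -0.2613] [ 0.46026291 -0.19217913] 0.14005830052168788 80.8849235119844
 lidtop [[0.709, -0.087], [0.534, -0.058], [0.49, -0.348], [0.665, -0.376]] [ 0.5992 -0.2171]
[0.51299498 0.08220302 0.34      ] [0.52317612 0.0878711  0.34      ]
```

```bash
cat >> h.py <<'E'
from scipy.spatial.transform import Rotation as Ro
def go(p,yaw=None):
    o=env.get_obs(); R=Ro.from_euler('xyz',o['tool_rot'],degrees=True)
    d=R.inv().apply(np.array(p)-o['tool_pos']); t=0 if yaw is None else (o['tool_rot'][2]-yaw+180)%360-180
    print('d',d.round(4),'turn',round(t,1),'rows',np.linalg.norm(d)/.0417,abs(t)/7.16)
def st():
    o=env.get_obs(); print(*[(k,np.round(o[k],4)) for k in('time_s','qpos','tool_pos','tool_rot','force','wrist_torque','grip_width','grasp_force')])
E
python3 - <<'E'
from h import *
print('jar cap',ray('scene0',220,161,.137),ray('side0',337,103,.137))
print('plate corner',ray('scene0',270,213,0.01), ray('scene0',239,200,.01),'side',ray('side0',318,178,.01))
go([.372,.3017,.2],-174)
E
```

```text
jar cap [0.54766953 0.29277118 0.137     ] [0.55909357 0.31880767 0.137     ]
plate corner [0.55267784 0.07106043 0.01      ] [0.53881777 0.21045262 0.01      ] side [0.53963031 0.06170908 0.01      ]
d [-0.2158 -0.222   0.0391] turn -30.2 rows 7.484023762547449 4.213011912680703
```

```bash
python3 -m handwheel '-0.04 -0.041 0.007 -6 0.087;-0.08 -0.082 0.014 -12 0.087;-0.12 -0.123 0.021 -18 0.087;-0.16 -0.164 0.028 -24 0.087;-0.2 -0.205 0.036 -30 0.087;-0.2158 -0.222 0.039 -30 0.087;-0.2158 -0.222 0.039 -30 0.087;-0.2158 -0.222 0.039 -30 0.087' 30
python3 - <<'E'
from h import *
cam('wrist','w1'); st()
go([.372,.3017,.075]); print(proj('w1',[.372,.3017,.046]),proj('w1',[.4296,.041,.055]))
E
```

```text
time_s: 0.82
tool_pos: [0.3738, 0.2963, 0.1997]
tool_rot: [-179.9, -0.0, -174.5]
force: [0.5, -0.3, 0.0]
grip_width: 0.087
grasp_force: 0.0
('time_s', np.float64(0.8667)) ('qpos', array([-45.3801,  -1.2207,   3.9209, 110.0959,   0.2649,  71.2942,
        53.7582])) ('tool_pos', array([0.3749, 0.2939, 0.1995])) ('tool_rot', array([-1.797633e+02, -4.010000e-02, -1.746964e+02])) ('force', array([ 0.011 , -3.6578,  0.0625])) ('wrist_torque', array([-0.236 , -0.0272,  0.0159])) ('grip_width', np.float64(0.0873)) ('grasp_force', np.float64(0.0))
d [0.0021 0.0085 0.1244] turn 0 rows 2.9917419706547257 0.0
[329.48470114 194.17787602] [ 73.40029535 226.81471356]
```

View pics/w1.png

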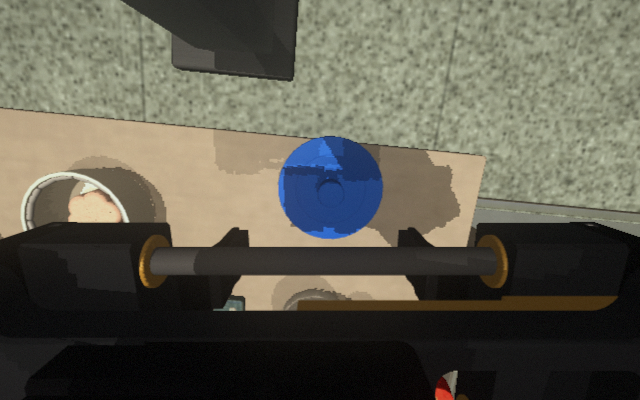

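The wrist view shows the knob at about (330,193), right where predicted, and the tub at about (76,210). I'll let the arm settle before descending.

```bash
python3 -m handwheel '0 0 0 0 0.087;0 0 0 0 0.087;0 0 0 0 0.087'
python3 - <<'E'
from h import *
st(); cam('wrist','w2'); f='w2'
im=cv2.imread('pics/w2.png').astype(int)
m=((im[...,0]>im[...,2]+50)&(im[...,0]>im[...,1]+30)).astype(np.uint8)
c=max(cv2.findContours(m,0,1)[0],key=cv2.contourArea)[:,0]
P=np.array([ray(f,u+.5,v+.5,.018)[:2] for u,v in c]); 
print(cv2.minEnclosingCircle((P*1000).astype(np.float32)))
go([.372,.3017,.0395])
E
```

```text
time_s: 1.12
tool_pos: [0.3715, 0.3037, 0.2007]
tool_rot: [180.0, 0.0, -174.0]
force: [-0.1, -0.4, -0.6]
grip_width: 0.087
grasp_force: 0.0
('time_s', np.float64(1.1167)) ('qpos', array([-4.57712e+01, -9.75400e-01,  3.32090e+00,  1.09707e+02,
        2.75000e-02,  7.12339e+01,  5.35034e+01])) ('tool_pos', array([0.3715, 0.3037, 0.2007])) ('tool_rot', array([ 1.799560e+02,  8.300000e-03, -1.740369e+02])) ('force', array([-0.0715, -0.3924, -0.6039])) ('wrist_torque', array([0.1564, 0.0441, 0.0296])) ('grip_width', np.float64(0.087)) ('grasp_force', np.float64(0.0))
((372.7485046386719, 303.31146240234375), 59.052303314208984)
d [-0.0003 -0.0022  0.1612] turn 0 rows 3.8658771536163528 0.0
```

```bash
python3 -m handwheel '-0.001 0 0.04 0 0.06;-0.001 0 0.08 0 0.06;-0.001 0 0.12 0 0.06;-0.001 0 0.15 0 0.06;-0.001 0 0.161 0 0.06;-0.001 0 0.161 0 0.06;-0.001 0 0.161 0 0.06' 40
python3 -m handwheel '0 0 0 0 0;0 0 0 0 0;0 0 0 0 0;0 0 0 0 0;0 0 0 0 0;0 0 0 0 0' 40
python3 -m handwheel '0 0 -0.03 0 0;0 0 -0.06 0 0;0 0 -0.09 0 0;0 0 -0.09 0 0;0 0 -0.09 0 0'
python3 - <<'E'
from h import *
st(); go([.4303,.0415,.145])
E
```

```text
time_s: 1.75
tool_pos: [0.373, 0.3038, 0.04]
tool_rot: [180.0, 0.0, -174.0]
force: [-0.5, 0.0, 0.6]
grip_width: 0.0606
grasp_force: 0.0
time_s: 2.25
tool_pos: [0.3732, 0.3024, 0.0397]
tool_rot: [180.0, 0.0, -174.2]
force: [1.2, -0.0, 0.6]
grip_width: 0.0278
grasp_force: 1.8
time_s: 2.67
tool_pos: [0.3742, 0.3031, 0.1314]
tool_rot: [179.9, 0.2, -174.2]
force: [-0.4, -0.6, -0.5]
grip_width: 0.0262
grasp_force: 39.0
('time_s', np.float64(2.6667)) ('qpos', array([-45.6456,   2.6577,   3.5669, 114.4486,  -0.1928,  62.6547,
        53.8329])) ('tool_pos', array([0.3742, 0.3031, 0.1314])) ('tool_rot', array([ 179.8507,    0.1935, -174.1727])) ('force', array([-0.3615, -0.5706, -0.4906])) ('wrist_torque', array([-0.0328,  0.0692, -0.0114])) ('grip_width', np.float64(0.0262)) ('grasp_force', np.float64(38.9934))
d [-0.0293 -0.2659 -0.0142] turn 0 rows 6.424974199641216 0.0
```

```bash
python3 -m handwheel '-0.004 -0.035 0 0 0;-0.008 -0.07 0 0 0;-0.013 -0.11 0 0 0;-0.018 -0.15 0 0 0;-0.022 -0.19 0 0 0;-0.026 -0.23 0 0 0;-0.0292 -0.265 0 0 0;-0.0292 -0.265 0 0 0'
python3 -m handwheel '0 0 0 0 0;0 0 0 0 0;0 0 0 0 0;0 0 0 0 0'
python3 - <<'E'
from h import *
st()
R=lambda i,x,y,w,h,s:cv2.resize(i[y:y+h,x:x+w],None,fx=s,fy=s,interpolation=cv2.INTER_CUBIC)
a=cam('scene','s3')['color'];b=cam('side','d3')['color'];w=cam('wrist','w3')['color']
t=np.zeros((600,800,3),np.uint8)
t[:360,:400]=R(a,200,175,100,90,4); t[:360,400:]=R(b,240,115,100,90,4); t[360:,:384]=cv2.resize(w,(384,240))
cv2.imwrite('pics/m3.png',t)
E
```

```text
time_s: 3.33
tool_pos: [0.429, 0.0341, 0.1284]
tool_rot: [-179.8, -0.1, -174.7]
force: [-0.1, 0.5, 0.0]
grip_width: 0.0264
grasp_force: 39.0
time_s: 3.67
tool_pos: [0.4286, 0.0429, 0.1291]
tool_rot: [-180.0, -0.1, -174.0]
force: [1.2, -0.2, -0.5]
grip_width: 0.0262
grasp_force: 39.0
('time_s', np.float64(3.6667)) ('qpos', array([-29.8696,  -4.1001,  20.0315, 121.1292,   1.5836,  62.7849,
        85.3811])) ('tool_pos', array([0.4286, 0.0429, 0.1291])) ('tool_rot', array([-1.799916e+02, -5.190000e-02, -1.740080e+02])) ('force', array([ 1.1971, -0.1557, -0.4547])) ('wrist_torque', array([0.0547, 0.052 , 0.0358])) ('grip_width', np.float64(0.0262)) ('grasp_force', np.float64(38.9931))
```

View pics/m3.png

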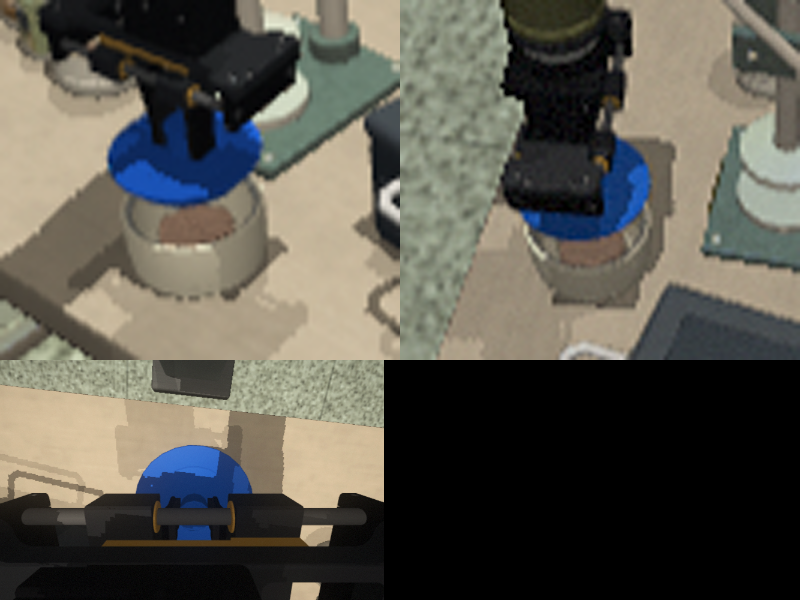

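Montage: the lid is held level above the tub with the tub visible below it, not yet touching. I'll check the lid's horizontal offset numerically.

```bash
python3 - <<'E'
from h import *
from scipy.optimize import least_squares as LS
for f in('scene0','s3','side0','d3','w2','w3'):
    im=cv2.imread(f'pics/{f}.png').astype(int)
    m=((im[...,0]>im[...,2]+40)&(im[...,0]>im[...,1]+25)).astype(np.uint8)
    m=cv2.morphologyEx(m,cv2.MORPH_CLOSE,np.ones((5,5)))
    c=max(cv2.findContours(m,0,1)[0],key=cv2.contourArea)[:,0]
    h=cv2.convexHull(c)[:,0]
    z=.018 if f[-1] in'02' else .107
    P=np.array([ray(f,u,v,z)[:2] for u,v in h])
    s=LS(lambda x:np.hypot(*(P-x).T)-.0585,P.mean(0),loss='soft_l1',f_scale=.001)
    print(f,s.x.round(4),np.abs(s.fun).mean().round(4),len(P))
E
```

```text
scene0 [0.3705 0.3003] 0.0016 18
s3 [0.4251 0.0386] 0.0014 21
side0 [0.374  0.3043] 0.0006 19
d3 [0.4298 0.0443] 0.001 16
w2 [0.3723 0.3026] 0.0002 45
w3 [0.4278 0.0418] 0.0018 32
```

Both cameras agree: the lid needs to go +2 mm in x and nothing in y.

```bash
python3 -m handwheel '-0.002 0 0.005 0 0;-0.002 0 0.02 0 0;-0.002 0 0.03 0 0;-0.002 0 0.036 0 0;-0.002 0 0.042 0 0;-0.002 0 0.044 0 0;-0.002 0 0.044 0 0'
python3 -m handwheel '0 0 0.002 0 0;0 0 0.004 0 0;0 0 0.006 0 0;0 0 0.007 0 0;0 0 0.007 0 0'
python3 -c "
from h import *
st()"
```

```text
time_s: 4.4
tool_pos: [0.4307, 0.0426, 0.086]
tool_rot: [179.9, -0.1, -174.2]
force: [-4.4, 1.3, 7.8]
grip_width: 0.0262
grasp_force: 39.2
time_s: 4.82
tool_pos: [0.4296, 0.0441, 0.081]
tool_rot: [179.8, -0.2, -174.1]
force: [-14.2, 3.4, 26.8]
grip_width: 0.0263
grasp_force: 38.1
('time_s', np.float64(4.8167)) ('qpos', array([-2.963070e+01,  2.390000e-02,  2.058320e+01,  1.236639e+02,
       -3.058000e-01,  5.653960e+01,  8.700460e+01])) ('tool_pos', array([0.4296, 0.0441, 0.081 ])) ('tool_rot', array([ 179.7661,   -0.2387, -174.1165])) ('force', array([-14.2436,   3.4106,  26.7732])) ('wrist_torque', array([ 7.9750e-01,  3.1543e+00, -2.0000e-04])) ('grip_width', np.float64(0.0263)) ('grasp_force', np.float64(38.0809))
```

```bash
python3 - <<'E'
from h import *
R=lambda i,x,y,w,h,s:cv2.resize(i[y:y+h,x:x+w],None,fx=s,fy=s,interpolation=cv2.INTER_CUBIC)
a=cam('scene','s4')['color'];b=cam('side','d4')['color']
t=np.zeros((480,800,3),np.uint8)
t[:,:400]=R(a,215,195,67,80,6)[:,:400]; t[:,400:]=R(b,255,130,67,80,6)[:,:400]
cv2.imwrite('pics/m4.png',t); st()
E
```

```text
('time_s', np.float64(4.9167)) ('qpos', array([-2.963060e+01,  2.130000e-02,  2.058410e+01,  1.236704e+02,
       -3.015000e-01,  5.653300e+01,  8.700120e+01])) ('tool_pos', array([0.4296, 0.0441, 0.081 ])) ('tool_rot', array([ 179.7687,   -0.2362, -174.1185])) ('force', array([-14.5865,   3.4288,  26.3181])) ('wrist_torque', array([0.8367, 3.1235, 0.0106])) ('grip_width', np.float64(0.026)) ('grasp_force', np.float64(38.0698))
```

View pics/m4.png

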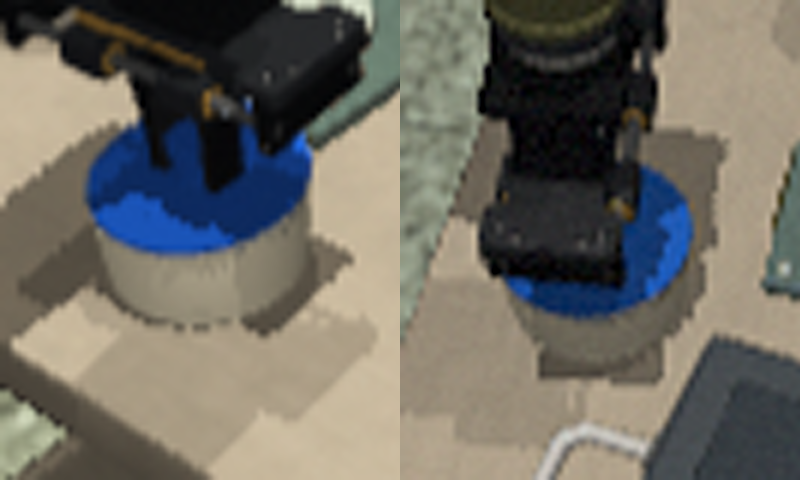

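The lid sits in the mouth but not yet home, and the tool is pushing sideways. I'll ease that off and press on.

```bash
python3 -m handwheel '0.002 0.001 0 0 0;0.003 0.001 0.001 0 0;0.003 0.001 0.002 0 0;0.003 0.001 0.002 0 0'
python3 -c "
from h import *
st()"
```

```text
time_s: 5.25
tool_pos: [0.4301, 0.0443, 0.0795]
tool_rot: [179.8, 0.2, -174.1]
force: [-3.4, 2.5, 16.8]
grip_width: 0.0262
grasp_force: 38.4
('time_s', np.float64(5.25)) ('qpos', array([-2.969180e+01, -1.631000e-01,  2.053100e+01,  1.240443e+02,
       -1.233000e-01,  5.586530e+01,  8.676690e+01])) ('tool_pos', array([0.4301, 0.0443, 0.0795])) ('tool_rot', array([ 179.827 ,    0.2337, -174.1417])) ('force', array([-3.4011,  2.4991, 16.7519])) ('wrist_torque', array([0.635 , 0.9886, 0.0359])) ('grip_width', np.float64(0.0262)) ('grasp_force', np.float64(38.4416))
```

```bash
python3 -m handwheel '0.001 0.001 0.002 0 0;0.001 0.001 0.004 0 0;0.001 0.001 0.004 0 0;0.001 0.001 0.004 0 0'
python3 -c "
from h import *
st()"
```

```text
time_s: 5.58
tool_pos: [0.4309, 0.0441, 0.0772]
tool_rot: [179.9, 0.4, -174.2]
force: [-5.1, -1.5, 28.7]
grip_width: 0.026
grasp_force: 38.1
('time_s', np.float64(5.5833)) ('qpos', array([-2.971420e+01,  3.800000e-03,  2.054420e+01,  1.241955e+02,
       -9.180000e-02,  5.538040e+01,  8.672020e+01])) ('tool_pos', array([0.4309, 0.0441, 0.0772])) ('tool_rot', array([ 179.9014,    0.4156, -174.162 ])) ('force', array([-5.084 , -1.5059, 28.6511])) ('wrist_torque', array([-0.2215,  1.2218,  0.0631])) ('grip_width', np.float64(0.026)) ('grasp_force', np.float64(38.1214))
```

```bash
python3 -m handwheel '0 0 -0.003 0 0;0 0 -0.003 0 0.06;0 0 -0.003 0 0.06;0 0 -0.003 0 0.06;0 0 -0.02 0 0.06;0 0 -0.035 0 0.06;0 0 -0.05 0 0;0 0 -0.05 0 0'
python3 -m handwheel '0 0 0 0 0;0 0 0 0 0;0 0 0 0 0;0 0 0 0 0'
python3 - <<'E'
from h import *
st()
R=lambda i,x,y,w,h,s:cv2.resize(i[y:y+h,x:x+w],None,fx=s,fy=s,interpolation=cv2.INTER_CUBIC)
a=cam('scene','s5')['color'];b=cam('side','d5')['color']
t=np.zeros((480,800,3),np.uint8)
t[:,:400]=R(a,215,195,67,80,6)[:,:400]; t[:,400:]=R(b,255,130,67,80,6)[:,:400]
cv2.imwrite('pics/m5.png',t)
E
```

```text
time_s: 6.25
tool_pos: [0.4283, 0.0436, 0.1243]
tool_rot: [180.0, 0.2, -174.2]
force: [0.2, 1.1, 0.3]
grip_width: 0.0507
grasp_force: 0.0
time_s: 6.58
tool_pos: [0.4262, 0.0432, 0.1215]
tool_rot: [-180.0, -0.1, -174.2]
force: [0.3, 0.0, -0.5]
grip_width: 0.0272
grasp_force: 0.0
('time_s', np.float64(6.5833)) ('qpos', array([-29.97  ,  -3.8353,  20.0919, 121.8556,   1.5113,  61.8685,
        85.1978])) ('tool_pos', array([0.4262, 0.0432, 0.1215])) ('tool_rot', array([-1.799759e+02, -1.118000e-01, -1.741675e+02])) ('force', array([ 0.3469,  0.0324, -0.5482])) ('wrist_torque', array([-0.0095, -0.0273,  0.0413])) ('grip_width', np.float64(0.0272)) ('grasp_force', np.float64(0.0))
```

View pics/m5.png

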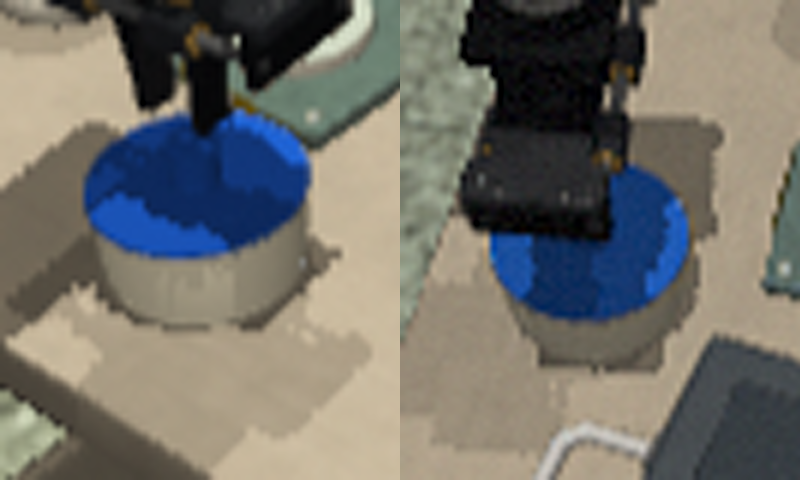

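The lid looks seated and level on the tub. I'll confirm by pressing the knob top with closed fingertips, where home means TCP z ≈ 0.102.

```bash
python3 -m handwheel '-0.004 0 0 0 0;-0.004 0 0.005 0 0;-0.004 0 0.01 0 0;-0.004 0 0.015 0 0;-0.004 0 0.017 0 0;-0.004 0 0.019 0 0;-0.004 0 0.021 0 0;-0.004 0 0.021 0 0'
python3 -m handwheel '0 0 0.002 0 0;0 0 0.003 0 0;0 0 0.003 0 0;0 0 0.003 0 0'
```

```text
time_s: 7.35
tool_pos: [0.4307, 0.0437, 0.1024]
tool_rot: [180.0, -0.1, -174.2]
force: [-3.9, -0.5, 9.4]
grip_width: 0.001
grasp_force: 4.5
time_s: 7.68
tool_pos: [0.4308, 0.0437, 0.1022]
tool_rot: [179.9, -0.1, -174.2]
force: [-12.8, -2.9, 32.2]
grip_width: 0.0007
grasp_force: 15.9
```

The knob top reads 85 mm under 32 N, so the lid is fully home. Retreating and heading for the handle.

```bash
python3 -m handwheel '0 0 -0.03 0 0;0 0 -0.07 0 0;0 0 -0.1 0 0;0 -0.04 -0.11 0 0;0 -0.08 -0.11 0 0.03;0 -0.12 -0.11 0 0.045;0 -0.12 -0.11 0 0.045;0 -0.12 -0.11 0 0.045'
python3 - <<'E'
from h import *
st(); go([.4585,-.1925,.19],99.6)
E
```

```text
time_s: 8.35
tool_pos: [0.4431, -0.0778, 0.2088]
tool_rot: [180.0, 0.0, -174.5]
force: [0.1, 0.7, -0.7]
grip_width: 0.0193
grasp_force: 0.0
('time_s', np.float64(8.35)) ('qpos', array([-24.0773,  -6.9402,  28.7808, 113.4454,   3.4661,  72.6358,
        99.0145])) ('tool_pos', array([ 0.4431, -0.0778,  0.2088])) ('tool_rot', array([ 1.799799e+02,  4.260000e-02, -1.744782e+02])) ('force', array([ 0.0968,  0.6738, -0.7441])) ('wrist_torque', array([ 0.0883,  0.0356, -0.0247])) ('grip_width', np.float64(0.0193)) ('grasp_force', np.float64(0.0))
d [-0.0043 -0.1156  0.0187] turn 85.9 rows 2.811124880815927 12.00025157573015
```

```bash
python3 -m handwheel '0 -0.02 0 7 0.045;0 -0.04 0 14 0.045;0 -0.06 0 21 0.045;-0.002 -0.08 0 28 0.045;-0.004 -0.1 0 35 0.045;-0.004 -0.115 0 42 0.045;-0.004 -0.115 0 49 0.045;-0.004 -0.115 0 56 0.045'
python3 -m handwheel '0 0 0 7 0.045;0 0 0 14 0.045;0 0 0 21 0.045;0 0 0 28 0.045;0 0 0 30.4 0.045;0 0 0 30.4 0.045;0 0 0 30.4 0.045'
python3 - <<'E'
from h import *
st(); go([.4585,-.1925,.125],99.6)
R=lambda i,x,y,w,h,s:cv2.resize(i[y:y+h,x:x+w],None,fx=s,fy=s,interpolation=cv2.INTER_CUBIC)
a=cam('scene','s6')['color'];b=cam('side','d6')['color'];w=cam('wrist','w6')['color']
t=np.zeros((600,800,3),np.uint8)
t[:360,:400]=R(a,265,175,100,90,4); t[:360,400:]=R(b,235,165,100,90,4); t[360:,:384]=cv2.resize(w,(384,240))
cv2.imwrite('pics/m6.png',t)
E
```

```text
time_s: 9.02
tool_pos: [0.4589, -0.1891, 0.2081]
tool_rot: [-180.0, -0.0, 129.5]
force: [0.1, -0.1, -0.6]
grip_width: 0.0448
grasp_force: 0.0
time_s: 9.6
tool_pos: [0.459, -0.1883, 0.2083]
tool_rot: [-180.0, -0.0, 99.6]
force: [-0.1, 0.2, 0.5]
grip_width: 0.045
grasp_force: 0.0
('time_s', np.float64(9.6)) ('qpos', array([-16.0788,  -0.2619,  35.5722, 108.0652,   0.1385,  72.1767,
        29.0785])) ('tool_pos', array([ 0.459 , -0.1883,  0.2083])) ('tool_rot', array([-1.799847e+02, -3.190000e-02,  9.962790e+01])) ('force', array([-0.1302,  0.2359,  0.4906])) ('wrist_torque', array([-0.0838,  0.0281,  0.034 ])) ('grip_width', np.float64(0.045)) ('grasp_force', np.float64(0.0))
d [-0.0041 -0.0012  0.0833] turn 0.0 rows 1.9997010617242827 0.00389305203388428
```

View pics/m6.png

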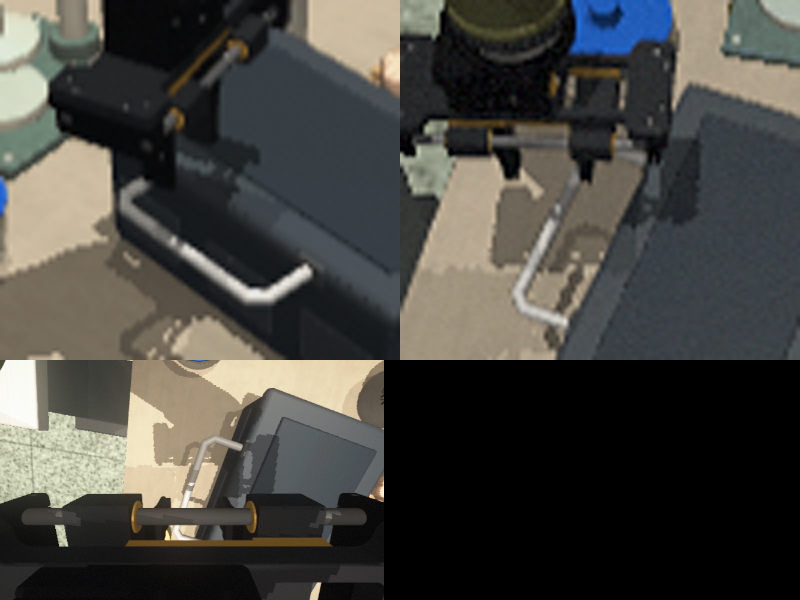

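Wrist view: bar from about (347,133) to (297,292) in full-image pixels. It looks rotated against the fingers, so I'll compute.

```bash
python3 - <<'E'
from h import *
a=ray('w6',346.7,135,.117);b=ray('w6',298,290,.117);d=a-b
print(a,b,np.degrees(np.arctan2(d[1],d[0])))
print(np.load('pics/w6.npz')['world_from_camera'].round(3))
e=ray('w6',441,50,.129);g=ray('w6',375,220,.129);print(e,g,np.degrees(np.arctan2(*(e-g)[1::-1])))
for f in('scene0','side0','w6'): print([proj(f,[.4585+s*.0685*np.cos(np.radians(80.4)),-.1925+s*.0685*np.sin(np.radians(80.4)),.117]).round(1).tolist() for s in(-1,0,1)])
E
```

```text
[ 0.46670253 -0.1257694   0.117     ] [ 0.44862841 -0.26512837  0.117     ] 82.61029284938867
[[ 0.986  0.16   0.04   0.448]
 [ 0.165 -0.957 -0.238 -0.125]
 [ 0.     0.241 -0.97   0.354]
 [ 0.     0.     0.     1.   ]]
[ 0.51973979 -0.05844392  0.129     ] [ 0.5000159  -0.18675018  0.129     ] 81.26061425795996
[[327.9, 248.0], [311.3, 235.6], [295.8, 224.0]]
[[264.4, 239.0], [274.2, 220.2], [283.4, 202.4]]
[[297.1, 284.6], [322.3, 214.4], [350.9, 134.6]]
```

I got the yaw sign wrong: the tool needs yaw ≈ 80.9. Correcting before descending.

```bash
python3 -c "
from h import *
go([.458,-.193,.116],80.9)"
python3 -m handwheel '-0.002 0 0 7 0.045;-0.004 0 0 14 0.045;-0.0044 -0.0018 0 18.7 0.045;-0.0044 -0.0018 0.02 18.7 0.045;-0.0044 -0.0018 0.02 18.7 0.045'
python3 - <<'E'
from h import *
st(); go([.458,-.193,.116],80.9)
E
```

```text
d [-0.0038 -0.0015  0.0924] turn 18.6 rows 2.2188428158649334 2.6027268178604754
time_s: 10.17
tool_pos: [0.4561, -0.1935, 0.1862]
tool_rot: [-179.8, -0.0, 80.8]
force: [-0.5, 0.7, -0.6]
grip_width: 0.045
grasp_force: 0.0
('time_s', np.float64(10.1667)) ('qpos', array([-15.5282,   1.0072,  36.1253, 109.6644,  -0.6039,  69.7586,
        11.5794])) ('tool_pos', array([ 0.4561, -0.1935,  0.1862])) ('tool_rot', array([-1.797637e+02, -1.980000e-02,  8.077510e+01])) ('force', array([-0.5218,  0.655 , -0.5664])) ('wrist_torque', array([-0.0812,  0.1409,  0.0182])) ('grip_width', np.float64(0.045)) ('grasp_force', np.float64(0.0))
d [0.0008 0.002  0.0701] turn -0.1 rows 1.6829993958702703 0.017442136607824593
```

```bash
python3 -m handwheel '0 0.001 0.02 0 0.045;0 0.001 0.035 0 0.045;0 0.001 0.05 0 0.045;0 0.001 0.06 0 0.045;0 0.001 0.071 0 0.045;0 0.001 0.071 0 0.045;0 0.001 0.071 0 0.045'
python3 -m handwheel '0 0 0 0 0;0 0 0 0 0;0 0 0 0 0;0 0 0 0 0;0 0 0 0 0;0 0 0 0 0;0 0 0 0 0' 20
python3 -c "
from h import *
st()"
```

```text
time_s: 10.75
tool_pos: [0.4586, -0.1943, 0.1174]
tool_rot: [-180.0, 0.0, 80.7]
force: [-0.1, 0.0, 0.5]
grip_width: 0.0449
grasp_force: 0.0
time_s: 11.33
tool_pos: [0.4532, -0.1936, 0.1171]
tool_rot: [-179.3, -0.1, 80.7]
force: [-15.1, 2.9, 14.0]
grip_width: 0.009
grasp_force: 20.0
('time_s', np.float64(11.3333)) ('qpos', array([-14.5407,   5.8578,  36.6012, 114.0936,  -3.8992,  61.9959,
        14.4935])) ('tool_pos', array([ 0.4532, -0.1936,  0.1171])) ('tool_rot', array([-1.792662e+02, -1.167000e-01,  8.069780e+01])) ('force', array([-15.0869,   2.8837,  13.9797])) ('wrist_torque', array([0.6984, 3.4693, 0.0679])) ('grip_width', np.float64(0.009)) ('grasp_force', np.float64(20.002))
```

Grasped; the bar sits about 5 mm nearer the robot than estimated. I'll take that out and follow the arc.

```bash
python3 -m handwheel '0 -0.003 0 0 0;0 -0.004 -0.005 0 0;0 -0.003 -0.0124 0 0;0 -0.002 -0.0207 0 0;0 -0.0005 -0.031 0 0;0 0.0017 -0.0412 0 0;0 0.0017 -0.0412 0 0;0 0.0017 -0.0412 0 0' 30
python3 - <<'E'
from h import *
st(); cam('side','d7')
E
```

```text
time_s: 12.0
tool_pos: [0.4588, -0.1945, 0.1595]
tool_rot: [-179.8, -0.0, 80.7]
force: [-7.4, 1.7, -0.4]
grip_width: 0.0091
grasp_force: 30.0
('time_s', np.float64(12.0)) ('qpos', array([-15.2079,   3.0765,  36.4735, 111.1761,  -1.9925,  66.5837,
        12.7459])) ('tool_pos', array([ 0.4588, -0.1945,  0.1595])) ('tool_rot', array([-1.79783e+02, -4.60000e-02,  8.07205e+01])) ('force', array([-7.4487,  1.6728, -0.3948])) ('wrist_torque', array([0.1508, 1.8549, 0.0604])) ('grip_width', np.float64(0.0091)) ('grasp_force', np.float64(29.9884))
```

```bash
python3 -m handwheel '0 -0.001 -0.01 0 0;0 0.0036 -0.0201 0 0;0 0.007 -0.03 0 0;0 0.0108 -0.0395 0 0;0 0.0197 -0.0582 0 0;0 0.03 -0.0762 0 0;0 0.0423 -0.0931 0 0;0 0.0557 -0.109 0 0'
python3 -c "
from h import *
st()"
```

```text
time_s: 12.72
tool_pos: [0.5154, -0.2033, 0.2701]
tool_rot: [-180.0, -0.1, 80.8]
force: [-4.3, -0.3, -0.2]
grip_width: 0.009
grasp_force: 30.0
('time_s', np.float64(12.7167)) ('qpos', array([-15.0221,   6.2138,  36.8173,  95.5321,  -3.8369,  79.5615,
        13.0859])) ('tool_pos', array([ 0.5154, -0.2033,  0.2701])) ('tool_rot', array([-1.799608e+02, -6.410000e-02,  8.075310e+01])) ('force', array([-4.3385, -0.3136, -0.1891])) ('wrist_torque', array([0.0568, 1.0592, 0.0148])) ('grip_width', np.float64(0.009)) ('grasp_force', np.float64(29.9853))
```

```bash
python3 -m handwheel '0 0.006 -0.0072 0 0;0 0.0137 -0.0145 0 0;0 0.022 -0.021 0 0;0 0.0298 -0.0278 0 0;0 0.0385 -0.034 0 0;0 0.0469 -0.0394 0 0;0 0.056 -0.045 0 0;0 0.065 -0.0499 0 0'
python3 -m handwheel '0 0 0 0 0;0 0 0 0 0;0 0 0 0 0;0 0 0 0 0'
python3 - <<'E'
from h import *
st()
R=lambda i,x,y,w,h,s:cv2.resize(i[y:y+h,x:x+w],None,fx=s,fy=s,interpolation=cv2.INTER_CUBIC)
a=cam('scene','s8')['color'];b=cam('side','d8')['color']
t=np.zeros((600,800,3),np.uint8)
t[:,:400]=R(a,160,100,267,400,1.5)[:600,:400][:450].repeat(1,0) if 0 else cv2.resize(a[130:400,150:420],(400,400))[:400,:400].copy().__class__(shape=(600,400,3),dtype=np.uint8) if 0 else 0
t[:400,:400]=cv2.resize(a[110:380,160:430],(400,400)); t[:400,400:]=cv2.resize(b[70:340,200:470],(400,400))
cv2.imwrite('pics/m8.png',t[:400])
E
```

```text
time_s: 13.38
tool_pos: [0.5802, -0.2135, 0.32]
tool_rot: [179.9, -0.1, 80.8]
force: [-3.2, 2.0, 4.6]
grip_width: 0.009
grasp_force: 30.0
time_s: 13.72
tool_pos: [0.5804, -0.2135, 0.3199]
tool_rot: [179.9, -0.0, 80.8]
force: [-4.0, 2.0, 5.5]
grip_width: 0.009
grasp_force: 30.0
('time_s', np.float64(13.7167)) ('qpos', array([-12.2967,  14.5922,  37.2961,  81.9467,  -8.8812,  86.2686,
        15.4621])) ('tool_pos', array([ 0.5804, -0.2135,  0.3199])) ('tool_rot', array([ 1.798557e+02, -4.570000e-02,  8.080130e+01])) ('force', array([-3.9629,  2.0441,  5.5017])) ('wrist_torque', array([0.3171, 0.8264, 0.0521])) ('grip_width', np.float64(0.009)) ('grasp_force', np.float64(30.0295))
```

View pics/m8.png

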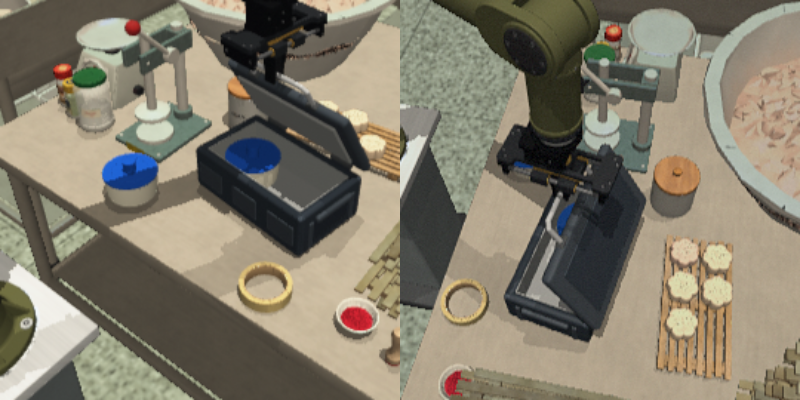

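The lid is held open at about 60–61° (bar height and travel agree). The tub is closed and level at (130,180), and the bystanders are in place. Handing in.

```bash
python3 -c "
from cell import env
print(env.get_obs()['joint_velocities'].round(2)); print(env.sign_off())"
```

```text
[-0.11  0.   -0.01  0.03 -0.01 -0.01  0.05]
the job is handed in; nothing more can be done
None
```

The blue lid is pressed fully home on the tub and released, and the arm is holding the carrier's lid still at about 60–61° (estimated from handle position); the job was handed in at about 14 s of the 64 s limit.

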